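# Stand the clean stencil brush in the brush pot

## Robot

A 6-joint arm with a two-finger parallel gripper is mounted at the origin on the work surface. World frame = base frame: x ahead of the robot, y to its left, z up, the work surface at z = 0. Lengths are in m, angles in rad, forces in N, time in s.
With the tool pointing down it reaches from about 0.3 to 0.875 m from the base axis. Payload 6.4 kg.
Tool frame: the origin (TCP) lies where the fingers leave the gripper's body, on its centre line; the fingertips stand 73 mm ahead of it and the grasp point (between the pads) lies 54 mm ahead of it; z points along the fingers, y is the line along which they close (so a half turn about z gives the same grasp; the last joint's range is limited). The gripper opens to 85 mm and grips with 20 to 120 N. Pads are 22 mm wide; open, the fingers measure 114 mm over their backs; the gripper's body (76 mm by 85 mm) begins 54 mm behind the grasp point. The pads swing forward as they close: fully open they stand 13 mm farther back than shut.
Start: joints at [-1.477, 0.181, 1.607, -0, 1.354, -0.206], TCP at [0.17, -0.549, 0.304] pointing down, gripper open.
Joint ranges: [-2.99, 2.99], [-0.89, 2.07], [0.3, 2.58], [-1.14, 4.28], [0, 2.63], [-3.12, 3.12]. Speed limits (rad/s): [2.57, 2.57, 3.01, 3.14, 3.14, 3.14].

## Interface

Orientations are given as a unit quaternion [w, x, y, z].
In Python, from bench import arm, cams, search_frame, place_of gives the robot as it stands. The module is installed in compiled form; this text tells all that it offers.
- The arm moves only by the tool send_rows, never from a script. Its arguments are lists of equal length, an entry for each row: "hand": the finger opening in mm, from 0 to 85.4; "travel": the shift along the tool's x, y, z in mm, a list of three; "twist": the turn about the tool's z in rad. A call has exactly 5 rows; each row is the pose to reach, as a shift and turn from the pose commanded when the call began, along the tool's axes at that moment; what a row does not reach only later rows make up. A row lasts 1/8 s, in which the tool goes at most 62.5 mm and 10.7 degrees, less where a joint would pass 70% of its speed; a pose out of reach is approached as far as the arm can. A call with a gripper value outside its range is refused whole. The fingers move at their own pace and stop on an object; "force" is the grip in N (left out, the last holds). Time passes only in rows, so rows that repeat a pose let the fingers close, or fill a call up. It gives the time, the measured TCP pose, the force, the opening and the grip force at its end, in the units of the state.
- arm.state(): the state, without advancing time (a new reading comes with each control period).
- cams.capture(name): name is "side" or "top" or "wrist"; returns (picture, depth): 480x640x3 uint8, red, green, blue; 480x640 float32, m along the optical axis (not along the pixel's ray), 0 where there is no reading.
- cams.camera_info(name): a dict with "intrinsics" (3x3 intrinsics, pixels), "rvec" (rotation vector, rad) and "tvec" (3), from world to camera coordinates, as OpenCV has them; the wrist camera has in their place "tool_from_camera" (4x4, takes a point from camera to tool coordinates, whose origin is the TCP and whose axes are the flange's). Camera axes: x right, y down, z forward; pixel columns grow to the right and rows downward; lengths in m; the calibration is good to about 2 mm. A picture is of the moment at which its call begins: read the wrist's pose just before it. camera_info takes no time and is no camera call.
- arm.close_job(): hands the job in; it is judged then, once.
Trained networks look in the newest picture that a camera, given by its name, has taken for a name from the list of things; names that differ only in an ending like _2 or _b are one class to them, and where a whole thing is asked for, a point or a joint stands for the part that bears it (a point fixed in the world has none). Each returns a list of dicts, best first, with "score" (0 to 1); they miss things now and then, are a little off and sometimes report something else, mostly with a low value. They report only what shows in the picture. A call takes as long as a camera call.
- search_frame(camera, query): "xy" ([column, row] in pixels, amid what is visible of it).
- place_of(camera, query): "xy" ([column, row] in pixels: a listed point, or the origin of a listed thing).
The state is a dict: "clock": time; "joint_positions": joint angles; "joint_vel": joint speeds; "joint_torque": joint torques, N m; "eef_pos": TCP position; "tcp_rot": TCP orientation; "wrist_force": force on the tool from outside, world axes, zero at the start; "ft_torque": the same for the moment, N m; "opening": opening from 0.0 (shut) to 1.0 (fully open); "finger_force": force on a finger pad.
Only numpy, scipy, OpenCV 4.12 (cv2) and the standard library are available. Lean on these libraries where they do the work, as an engineer would, in place of code of your own. Each camera call takes 0.05 s, during which the arm holds its last target. There are 200 camera calls.

## Task

Take the blue-handled brush off the sloped rack and stand it in the steel brush pot, handle down and bristles up. Lower it until you feel the handle reach the bottom of the pot, and only then let go; do not drop it in, and keep the pot standing. The orange brush is still drying: leave it on the rack, and do not disturb the paint bottle, the clear cup or the jar.

Things in the scene. Friction and masses are not known exactly. Their poses are not given: they have to be found in the camera images.
- brush_blue: Blue-handled stencil brush, a round stick 18 mm thick, 190 mm long, about 60 g. Origin: centre of the handle's foot (white band near it); z runs to the bristles: handle 0-120 mm, steel ferrule to 165, dark bristles to 190. Starts on the rack, foot low, sloping up 45 degrees. Grip at 45-135 mm; 128 mm keeps the bristles clear of a gripper from straight above and the fingers clear of the pot.
- brush_orange: Identical brush with an orange handle, lying in the other place of the rack. Origin and axes as for the blue one. To be left there.
- rack: Fixed light-wood rack, foot plate 170 (x) x 240 (y) mm, 145 mm high. Origin: centre of its underside; x points up the slope. The brushes lie at y = +-45 mm, feet at x = -70, z = 30 mm on a toe board, sloping up 45 degrees in x-z, on cross bars 28 and 158 mm along them, each between guides 11 mm high with 2.5 mm play; between the bars nothing is under or beside a brush. Side frames at y = +-115.
- pot: Loose upright steel pot, 0.75 kg: dark foot disc 84 mm wide, 8 mm thick; tube of 58 mm outer, 48 mm inner diameter. Origin: centre of its underside; z up. Inner floor at z = 12 mm, rim at z = 78 mm. A brush let go in it leans on the rim by up to about 25 degrees.
- paint_bottle: Yellow paint bottle, 60 mm in diameter, 150 mm high, standing; origin: centre of its underside. Bystander.
- pour_cup: Clear pouring cup, 72 mm rim diameter, 80 mm high, standing; origin: centre of its underside. Bystander.
- paint_jar: Green jar with a white lid, 66 mm in diameter, 75 mm high, standing; origin: centre of its underside. Bystander.

How it is judged:
By the outcome, as a careful person would: the job done as asked, in the order asked, and still so for the second after the job is handed in, with the robot touching nothing.
It also fails if it takes over 42 s, if anything falls off the work surface, if the arm or the gripper's body presses on something with over 40 N, if the wrist force passes 120 N, or if a joint passes its speed limit or range.

## Working session

There is one attempt and no reset: what is moved stays moved. The work goes in short steps, Python scripts to look and compute and a tool call to move; the robot and the scene stay as the last step left them, time stands still between calls to the robot, and variables do not carry over. Pictures are saved under pics/ and viewed, at most 13 in all, crops included, and the job is handed in when it is done.

Besides the shell and the picture viewer there is one more tool, called after "Request:" as a command line: name --pt "numbers of a row" for each row, then --argument value for the rest. send_rows: Moves the arm, as the interface text tells. Its arguments: {"type":"object","properties":{"hand":{"type":"array","items":{"type":"number"}},"travel":{"type":"array","items":{"type":"array","items":{"type":"number"}}},"twist":{"type":"array","items":{"type":"number"}},"force":{"type":"number"}},"required":["hand","travel","twist"]}

```bash
mkdir -p pics; cat > h.py <<'E'
import numpy as np, cv2
from bench import arm, cams, search_frame, place_of
from scipy.spatial.transform import Rotation as R
def rot(q): return R.from_quat([q[1],q[2],q[3],q[0]]).as_matrix()
def cam(name,s=None):
    i=cams.camera_info(name);K=np.array(i["intrinsics"])
    if name=="wrist":
        s=s or arm.state();T=np.eye(4);T[:3,:3]=rot(s["tcp_rot"]);T[:3,3]=s["eef_pos"]
        T=T@np.array(i["tool_from_camera"]);return K,T[:3,:3],T[:3,3]
    Rm=cv2.Rodrigues(np.array(i["rvec"],float))[0];t=np.array(i["tvec"]).ravel()
    return K,Rm.T,-Rm.T@t
def ray(C,xy):
    K,Rm,c=C;d=Rm@np.linalg.inv(K)@np.array([xy[0],xy[1],1.]);return c,d
def tri(rays):
    A=0;b=0
    for c,d in rays:
        d=d/np.linalg.norm(d);P=np.eye(3)-np.outer(d,d);A=A+P;b=b+P@c
    x=np.linalg.solve(A,b);return x,[np.linalg.norm((np.eye(3)-np.outer(d,d)/(d@d))@(x-c)) for c,d in rays]
def cloud(C,D):
    K,Rm,c=C;v,u=np.mgrid[:480,:640];p=np.stack([u,v,np.ones_like(u)],-1)@np.linalg.inv(K).T*D[...,None]
    return p@Rm.T+c
def save(n,p): cv2.imwrite(f"pics/{n}.png",cv2.cvtColor(p,cv2.COLOR_RGB2BGR))
E
python3 - <<'E'
from h import *
np.set_printoptions(precision=4,suppress=True)
print(arm.state())
Cs={}
ims=[]
for n in ["side","top"]:
    p,d=cams.capture(n);np.savez(f"{n}.npz",p=p,d=d);Cs[n]=cam(n);ims.append(p);print(n,Cs[n][2])
save("both",cv2.resize(np.vstack(ims),(400,600)));save("s",ims[0]);save("t",ims[1])
for q in ["brush_blue","brush_orange","rack","pot","paint_bottle","pour_cup","paint_jar"]:
    rs=[]
    for n in ["side","top"]:
        r=place_of(n,q);print(q,n,[(np.round(a["xy"],1),round(a["score"],2)) for a in r[:2]])
        if r: rs.append(ray(Cs[n],r[0]["xy"]))
    if len(rs)==2: print("   ",*tri(rs))
print(arm.state()["clock"])
E
```

```text
{'clock': 0.0, 'joint_positions': array([-1.4773,  0.1815,  1.608 ,  0.    ,  1.3538, -0.2063]), 'joint_vel': array([ 0.0008,  0.0001, -0.0013,  0.0005, -0.0007,  0.0003]), 'joint_torque': array([ -0.0011, -44.4872, -35.1342,  -0.0004,   0.0091,  -0.    ]), 'eef_pos': array([ 0.1698, -0.5489,  0.303 ]), 'tcp_rot': array([-0.0009,  0.9888,  0.1493,  0.0001]), 'wrist_force': array([ 0.2653, -0.42  , -0.0149]), 'ft_torque': array([-0.0205, -0.0071, -0.0408]), 'finger_force': 0.0, 'opening': 0.9932747923899399}
side [0.5449 0.8056 0.7636]
top [ 0.4726 -0.0171  0.7717]
brush_blue side [(array([411.1, 203.4]), 0.8)]
brush_blue top [(array([390.5, 330.5]), 0.66), (array([413.2, 288. ]), 0.65)]
    [ 0.4489 -0.1685  0.032 ] [np.float64(5.216701540148725e-05), np.float64(5.216701540152698e-05)]
brush_orange side [(array([415.4, 180.9]), 0.75)]
brush_orange top [(array([444.7, 332.6]), 0.93)]
    [ 0.4405 -0.2612  0.0243] [np.float64(0.004509618794602277), np.float64(0.004509618794602352)]
rack side [(array([373.8, 197.8]), 0.73), (array([254.3, 218.1]), 0.17)]
rack top [(array([414.3, 287.7])
[... 234 characters left out ...]
.000475281410968609), np.float64(0.0004752814109683512)]
paint_bottle side [(array([251.7, 253.1]), 0.86)]
paint_bottle top [(array([302.9, 158.9]), 0.75)]
    [ 0.7555 -0.0227  0.0045] [np.float64(0.0003661980097016308), np.float64(0.00036619800970167857)]
pour_cup side [(array([416.2, 181.1]), 0.71), (array([254.3, 214.8]), 0.58)]
pour_cup top [(array([366.2, 151.4]), 0.9)]
    [ 0.5603 -0.0517  0.2435] [np.float64(0.1176246652422591), np.float64(0.11762466524225897)]
paint_jar side [(array([233.3, 357.6]), 0.63)]
paint_jar top [(array([165.2, 163. ]), 0.71), (array([391.4, 330.3]), 0.24)]
    [0.7434 0.2252 0.0033] [np.float64(0.0014752256414574737), np.float64(0.0014752256414573717)]
0.8
```

View pics/s.png

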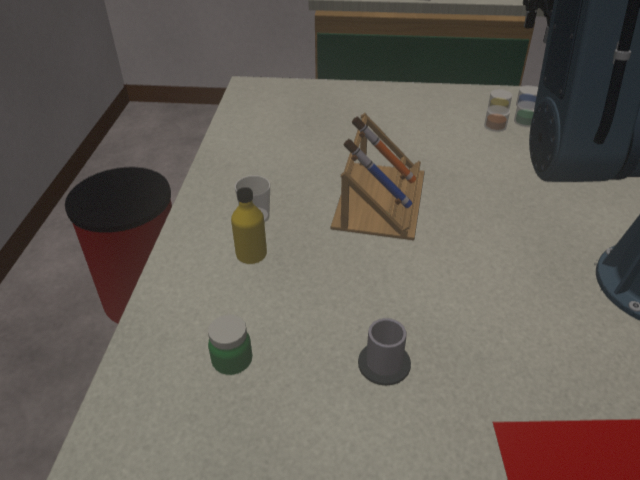

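View pics/t.png

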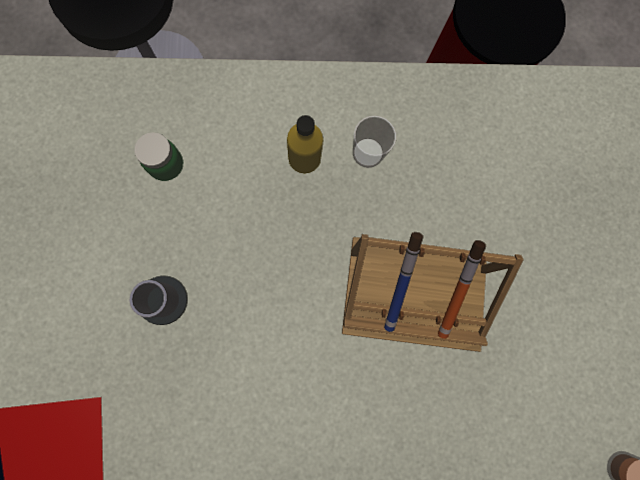

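The side view shows the blue brush foot at (411,203), bristles at (350,146) and the pot at (385,350). In the top view the foot is at (390,331), the bristle tip at (416,236) and the pot rim at (149,299). The detections agree. Next I'll fit the brush axis and the pot rim.

```bash
python3 - <<'E'
from h import *
np.set_printoptions(precision=4,suppress=True)
for n in ["top","side"]:
    z=np.load(n+".npz");p,d=z["p"].astype(int),z["d"];C=cam(n);X=cloud(C,d)
    r,g,b=p[...,0],p[...,1],p[...,2]
    for nm,m in [("blue",(b>r+35)&(b>g+30)&(d>0)),("orange",(r>g+50)&(r>b+60)&(g>30)&(d>0))]:
        m&=(X[...,2]>.02)&(X[...,2]<.2)&(abs(X[...,0]-.5)<.12)&(abs(X[...,1]+.2)<.13)
        Q=X[m];c=np.median(Q,0);Q=Q[np.linalg.norm(Q-c,axis=1)<.08];c=Q.mean(0);v=np.linalg.svd(Q-c)[2][0];v*=np.sign(v[2])
        print(n,nm,len(Q),c,v,"slope",np.degrees(np.arcsin(v[2])),"yaw",np.degrees(np.arctan2(v[1],v[0])),"proj",np.percentile((Q-c)@v,[1,99]))
    # pot
    m=(d>0)&(np.hypot(X[...,0]-.5,X[...,1]-.217)<.06)
    Q=X[m]; rim=Q[(Q[:,2]>.07)&(Q[:,2]<.09)]
    (cx,cy),rr=cv2.minEnclosingCircle(rim[:,:2].astype(np.float32));print(n,"rim",len(rim),cx,cy,rr,np.median(rim[:,2]))
    ft=Q[(Q[:,2]>.004)&(Q[:,2]<.013)];(cx,cy),rr=cv2.minEnclosingCircle(ft[:,:2].astype(np.float32));print("foot",cx,cy,rr)
print("tip",tri([ray(cam("side"),(349,145)),ray(cam("top"),(416.5,236))]))
E
```

```text
top blue 401 [ 0.4953 -0.1705  0.0837] [ 0.6961 -0.1021  0.7107] slope 45.290906148913564 yaw -8.346549157346987 proj [-0.0644  0.0503]
top orange 411 [ 0.4837 -0.2593  0.0834] [ 0.6967 -0.0966  0.7108] slope 45.301900032357494 yaw -7.895028523780439 proj [-0.064   0.0506]
top rim 445 0.5010525584220886 0.21590782701969147 0.029286816716194153 0.07778808706974538
foot 0.5016052722930908 0.2174978405237198 0.05699039623141289
side blue 62 [ 0.4964 -0.1672  0.0834] [ 0.7004 -0.0909  0.708 ] slope 45.07021510789398 yaw -7.395802005246363 proj [-0.0606  0.0466]
  return _methods._mean(a, axis=axis, dtype=dtype,
  ret = um.true_divide(
<stdin>:8: RuntimeWarning: Mean of empty slice.
Traceback (most recent call last):
IndexError: index -1 is out of bounds for axis 0 with size 0
```

Request:
send_rows --hand '[60,60,60,60,60]' --pt "52 -27 0" --pt "104 -54 0" --pt "155 -82 0" --pt "207 -109 0" --pt "259 -136 0" --twist '[0.09,0.18,0.27,0.36,0.44]' --force 20

```text
clock: 1.42
eef_pos: [0.3782, -0.3416, 0.3042]
tcp_rot: [0.0, 0.997, -0.072, 0.0]
wrist_force: [-0.2, -0.6, 0.6]
opening: 0.702
finger_force: 0.0
```

```bash
cat >> h.py <<'E'
def go(t,yaw):
    s=arm.state();M=rot(s["tcp_rot"]);d=M.T@(np.array(t)-s["eef_pos"])*1000
    y=np.arctan2(M[1,0],M[0,0]);tw=-(np.radians(yaw)-y);tw=(tw+np.pi/2)%np.pi-np.pi/2
    print("t",s["clock"],"pos",np.round(s["eef_pos"],4),"yaw",np.degrees(y).round(2),"tilt",np.degrees(np.arccos(-M[2,2])).round(2),"J",np.round(s["joint_positions"],2),"travel",d.round(1),"twist",round(tw,3),"F",np.round(s["wrist_force"],1),s["opening"],s["finger_force"])
E
python3 -c "
from h import *
go([.5423,-.1767,.303],-8)"
```

```text
t 1.425 pos [ 0.3782 -0.3416  0.3042] yaw -8.21 tilt 0.05 J [-0.97  0.03  1.77  0.    1.34  0.75] travel [ 138.8 -186.6    1.2] twist -0.004 F [-0.2 -0.6  0.6] 0.7015605123718146 0.0
```

Request:
send_rows --hand '[60,60,60,60,60]' --pt "35 -47 0" --pt "70 -93 0" --pt "105 -140 0" --pt "139 -187 0" --pt "139 -187 0" --twist '[0,0,0,0,0]'

```text
clock: 2.05
eef_pos: [0.5429, -0.1739, 0.3038]
tcp_rot: [-0.0, 0.998, -0.067, 0.0]
wrist_force: [-0.4, 0.3, -0.8]
opening: 0.703
finger_force: 0.0
```

```bash
python3 - <<'E'
from h import *
np.set_printoptions(precision=4,suppress=True)
s=arm.state();C=cam("wrist",s);p,d=cams.capture("wrist");save("w1",p);X=cloud(C,d)
p=p.astype(int);r,g,b=p[...,0],p[...,1],p[...,2]
m=(b>r+35)&(b>g+30)&(d>0)&(X[...,2]>.02)&(X[...,2]<.2)
Q=X[m];c=np.median(Q,0);Q=Q[np.linalg.norm(Q-c,axis=1)<.08];c=Q.mean(0);v=np.linalg.svd(Q-c)[2][0];v*=np.sign(v[2])
print(len(Q),c,v,"yaw",np.degrees(np.arctan2(v[1],v[0])),np.percentile((Q-c)@v,[1,99]))
go([.5423,-.1767,.182],-8)
E
```

```text
898 [ 0.5015 -0.1731  0.0889] [ 0.7012 -0.0924  0.707 ] yaw -7.505705928937728 [-0.0697  0.0414]
t 2.1 pos [ 0.5417 -0.1756  0.3037] yaw -7.82 tilt 0.02 J [-0.52  0.17  1.62 -0.    1.35  1.19] travel [  0.8   1.  121.7] twist 0.003 F [-0.8 -0.4 -0.7] 0.6962445945070758 0.0
```

View pics/w1.png

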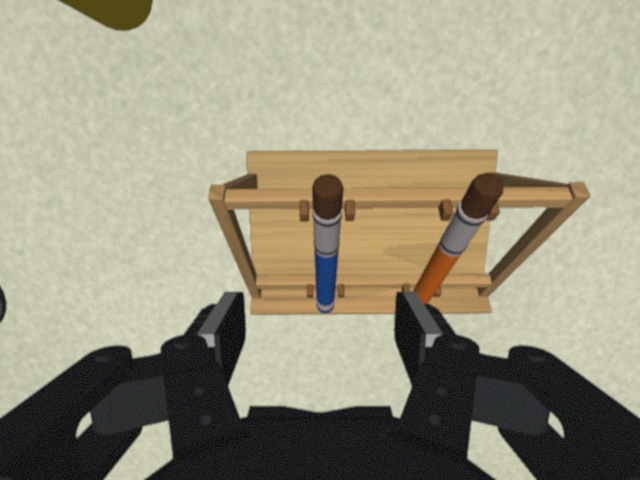

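The wrist view shows the blue brush centred between the fingers at about (326,240), with the cross bar and its guides at row 208, clear of the pads. Now descending.

Request:
send_rows --hand '[50,50,50,50,50]' --pt "1 2 40" --pt "1 2 80" --pt "1 2 110" --pt "1 2 122" --pt "1 2 122" --twist '[0,0,0,0,0]'

```text
clock: 2.72
eef_pos: [0.541, -0.18, 0.1817]
tcp_rot: [-0.0, 0.998, -0.071, -0.001]
wrist_force: [0.3, -0.1, 0.0]
opening: 0.59
finger_force: 0.0
```

Request:
send_rows --hand '[10,10,10,10,10]' --pt "0 0 0" --pt "0 0 0" --pt "0 0 0" --pt "0 0 0" --pt "0 0 0" --twist '[0,0,0,0,0]' --force 25

```text
clock: 3.35
eef_pos: [0.5424, -0.1798, 0.1834]
tcp_rot: [0.001, 0.998, -0.07, 0.001]
wrist_force: [-1.4, -0.1, 6.1]
opening: 0.196
finger_force: 25.7
```

```bash
python3 -c "
from h import *
go([.5423,-.1767,.182],-8)
p,d=cams.capture('wrist');save('w2',p)"
```

```text
t 3.35 pos [ 0.5424 -0.1798  0.1834] yaw -8.02 tilt 0.15 J [-0.53  0.31  1.71 -0.    1.12  1.18] travel [-0.5 -3.   1.4] twist -0.0 F [-1.4 -0.1  6.1] 0.196410595761944 25.73628433048725
```

View pics/w2.png

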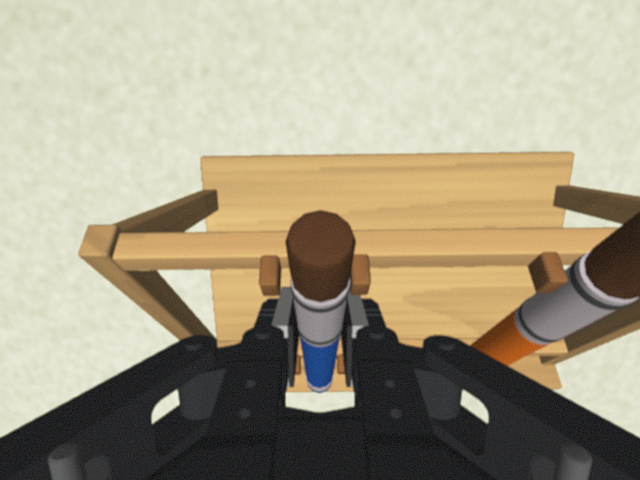

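Gripped cleanly, with the fingers clear of the guides at (270,275) and (360,275). The gripper can only point down, so I'll turn the brush upright in the pads by swinging it about its foot, which rests on the fixed toe board.

Request:
send_rows --hand '[10,10,10,10,10]' --pt "-1 1 1" --pt "-5 1 -3" --pt "-9 1 -7" --pt "-13 1 -11" --pt "-17 1 -15" --twist '[0,0,0,0,0]'

```text
clock: 4.03
eef_pos: [0.5248, -0.178, 0.1976]
tcp_rot: [0.0, 0.998, -0.07, 0.001]
wrist_force: [4.2, 1.0, 1.8]
opening: 0.203
finger_force: 25.8
```

```bash
python3 -c "
from h import *
go([.5423,-.1767,.182],-8)
p,d=cams.capture('wrist');save('w3',p)
p,d=cams.capture('side');save('s3',cv2.resize(p[80:260,300:480],(540,540)))"
```

```text
t 4.025 pos [ 0.5248 -0.178   0.1976] yaw -8.03 tilt 0.08 J [-0.54  0.25  1.75  0.    1.14  1.17] travel [17.1 -3.7 15.6] twist -0.001 F [4.2 1.  1.8] 0.2026501071791596 25.795762538909912
```

View pics/s3.png

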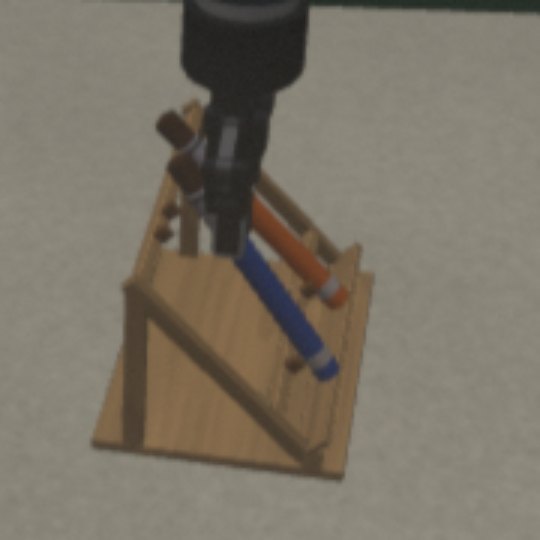

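The blue brush is now steeper than the orange one and its foot is still held on the toe board at crop (330,370). Continuing the arc.

Request:
send_rows --hand '[10,10,10,10,10]' --pt "-5 0 -4" --pt "-10 0 -8" --pt "-15 0 -11" --pt "-21 0 -14" --pt "-21 0 -14" --twist '[0,0,0,0,0]'

```text
clock: 4.75
eef_pos: [0.5031, -0.1749, 0.2109]
tcp_rot: [-0.0, 0.998, -0.07, -0.0]
wrist_force: [1.4, -0.5, 1.6]
opening: 0.199
finger_force: 25.9
```

```bash
cat >> h.py <<'E'
def blue(n):
    s=arm.state();C=cam(n,s);p,d=cams.capture(n);X=cloud(C,d)
    q=p.astype(int);r,g,b=q[...,0],q[...,1],q[...,2]
    m=(b>r+35)&(b>g+30)&(d>0)&(X[...,2]>.01)&(X[...,2]<.5)&(np.linalg.norm(X[...,:2]-s["eef_pos"][:2],axis=-1)<.15)
    Q=X[m]
    if len(Q)<15: print(n,"few");return p
    c=np.median(Q,0);Q=Q[np.linalg.norm(Q-c,axis=1)<.08];c=Q.mean(0);v=np.linalg.svd(Q-c)[2][0];v*=np.sign(v[2])
    print(n,len(Q),c.round(4),v.round(3),"lean",np.degrees(np.arccos(v[2])).round(1),"yaw",np.degrees(np.arctan2(v[1],v[0])).round(1),"ends",np.percentile((Q-c)@v,[1,99]).round(4))
    return p
E
python3 -c "
from h import *
go([.5423,-.1767,.182],-8)
for n in ['side','top','wrist']: p=blue(n)
save('w4',p)"
```

```text
t 4.75 pos [ 0.5031 -0.1749  0.2109] yaw -8.04 tilt 0.06 J [-0.56  0.19  1.79 -0.    1.16  1.15] travel [39.1 -3.7 28.9] twist -0.001 F [ 1.4 -0.5  1.6] 0.19883571591153312 25.910420157015324
side few
top few
wrist 52 [ 0.4732 -0.1708  0.1086] [ 0.509 -0.066  0.858] lean 30.9 yaw -7.4 ends [-0.032   0.0267]
```

Request:
send_rows --hand '[10,10,10,10,10]' --pt "0 0 -25" --pt "0 0 -60" --pt "0 0 -100" --pt "0 0 -140" --pt "0 0 -140" --twist '[0,0,0,0,0]'

```text
clock: 5.52
eef_pos: [0.5046, -0.1755, 0.3538]
tcp_rot: [0.001, 0.998, -0.07, 0.002]
wrist_force: [-0.2, -0.3, -0.3]
opening: 0.201
finger_force: 25.9
```

```bash
python3 -c "
from h import *
go([.5014,.2163,.35],-8)
for n in ['side','top','wrist']:
  p=blue(n);save(n+'5',p if n!='side' else cv2.resize(p[0:240,240:480],(600,600)))
"
```

```text
t 5.525 pos [ 0.5046 -0.1755  0.3538] yaw -8.03 tilt 0.26 J [-0.56  0.05  1.65 -0.    1.44  1.15] travel [ -57.9 -387.5    2.7] twist -0.0 F [-0.2 -0.3 -0.3] 0.20065738803675293 25.852045565843582
side few
top 490 [ 0.4699 -0.1677  0.2415] [ 0.508 -0.076  0.858] lean 30.9 yaw -8.5 ends [-0.063  0.046]
wrist 50 [ 0.4724 -0.1706  0.2468] [ 0.511 -0.082  0.856] lean 31.2 yaw -9.1 ends [-0.0293  0.0243]
```

View pics/side5.png

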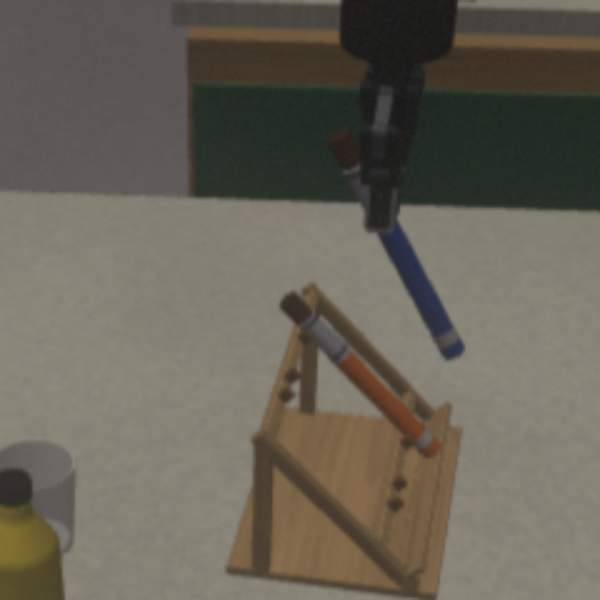

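The brush is firmly held, leaning about 31°, with its foot at crop (452,350). It needs under about 24° to reach the pot's floor. I'll push the handle's lower end against the back of the fixed rack's top bar to turn it further in the pads.

Request:
send_rows --hand '[10,10,10,10,10]' --pt "30 0 -12" --pt "75 0 -12" --pt "120 0 -12" --pt "170 0 -12" --pt "170 0 -12" --twist '[0,0,0,0,0]'

```text
clock: 6.3
eef_pos: [0.6734, -0.1987, 0.3567]
tcp_rot: [-0.002, 0.998, -0.07, -0.004]
wrist_force: [-1.0, 0.3, -1.6]
opening: 0.201
finger_force: 25.7
```

Request:
send_rows --hand '[10,10,10,10,10]' --pt "0 0 30" --pt "0 0 65" --pt "0 0 88" --pt "0 0 88" --pt "0 0 88" --twist '[0,0,0,0,0]'

```text
clock: 6.92
eef_pos: [0.672, -0.1988, 0.2756]
tcp_rot: [0.0, 0.998, -0.07, 0.0]
wrist_force: [1.0, -0.1, -0.7]
opening: 0.199
finger_force: 25.8
```

```bash
python3 -c "
from h import *
go([.62,-.19,.277],-8)
for n in ['top','side']:
  p=blue(n)
save('side6',cv2.resize(p[0:240,240:480],(500,500)))
"
```

```text
t 6.925 pos [ 0.672  -0.1988  0.2756] yaw -8.04 tilt 0.02 J [-0.46  0.48  1.28 -0.    1.38  1.25] travel [-52.8  -1.5  -1.4] twist -0.001 F [ 1.  -0.1 -0.7] 0.19853389882298667 25.770133920013905
top few
side few
```

View pics/side6.png

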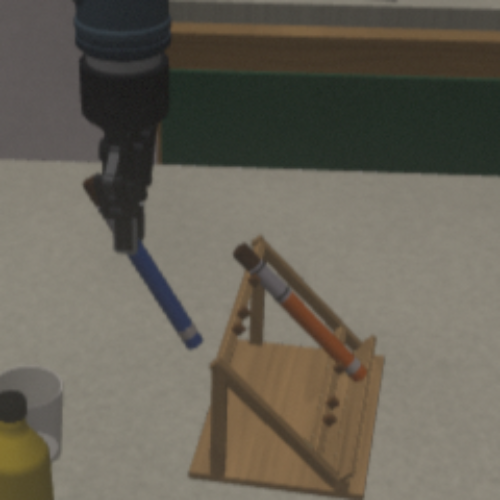

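The foot sits clear behind the bar, at crop (195,340). Moving in until contact.

Request:
send_rows --hand '[10,10,10,10,10]' --pt "-12 0 0" --pt "-24 0 0" --pt "-34 0 0" --pt "-42 0 0" --pt "-42 0 0" --twist '[0,0,0,0,0]'

```text
clock: 7.65
eef_pos: [0.6302, -0.1928, 0.2751]
tcp_rot: [0.0, 0.998, -0.07, 0.0]
wrist_force: [0.8, -0.8, -1.0]
opening: 0.202
finger_force: 25.9
```

```bash
python3 -c "
from h import *
go([.62,-.19,.277],-8)
p=blue('top');p=blue('wrist')
"
```

```text
t 7.65 pos [ 0.6302 -0.1928  0.2751] yaw -8.05 tilt 0.03 J [-0.48  0.39  1.41  0.    1.35  1.23] travel [-10.5  -1.4  -1.9] twist -0.001 F [ 0.8 -0.8 -1. ] 0.20210642410612892 25.852454714477062
top few
wrist few
```

Request:
send_rows --hand '[10,10,10,10,10]' --pt "-3 0 0" --pt "-6 0 0" --pt "-9 0 0" --pt "-12 0 0" --pt "-12 0 0" --twist '[0,0,0,0,0]'

```text
clock: 8.38
eef_pos: [0.6184, -0.1911, 0.2748]
tcp_rot: [-0.0, 0.998, -0.07, -0.0]
wrist_force: [2.3, -1.2, -2.6]
opening: 0.201
finger_force: 26.6
```

```bash
python3 -c "
from h import *
go([.62,-.19,.277],-8)
p,d=cams.capture('side');save('side7',cv2.resize(p[0:240,240:480],(500,500)))
np.save('s7',p)
"
```

```text
t 8.375 pos [ 0.6184 -0.1911  0.2748] yaw -8.04 tilt 0.02 J [-0.48  0.36  1.44 -0.    1.34  1.23] travel [ 1.4 -1.4 -2.2] twist -0.001 F [ 2.3 -1.2 -2.6] 0.20108492612955703 26.620310693979263
```

View pics/side7.png

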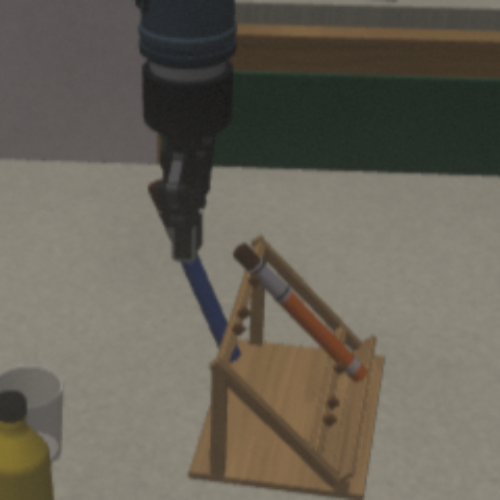

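The handle now presses on the bar, with a reaction of about 3 N, and has straightened to about 26–27° in the image. I'll push a little further, then back off and lift.

Request:
send_rows --hand '[10,10,10,10,10]' --pt "-3 0 0" --pt "-5 0 0" --pt "-8 0 0" --pt "-8 0 0" --pt "4 0 0" --twist '[0,0,0,0,0]'

```text
clock: 9.05
eef_pos: [0.6221, -0.1917, 0.2746]
tcp_rot: [-0.0, 0.998, -0.07, -0.001]
wrist_force: [-0.2, -0.5, -0.5]
opening: 0.197
finger_force: 27.0
```

Request:
send_rows --hand '[10,10,10,10,10]' --pt "8 0 0" --pt "8 0 -30" --pt "8 0 -70" --pt "8 0 -110" --pt "8 0 -110" --twist '[0,0,0,0,0]'

```text
clock: 9.68
eef_pos: [0.6321, -0.1934, 0.3894]
tcp_rot: [0.001, 0.998, -0.07, 0.003]
wrist_force: [-0.6, -0.6, -1.0]
opening: 0.198
finger_force: 27.1
```

```bash
python3 -c "
from h import *
go([.5014,.2163,.38],-8)
p=blue('top');p=blue('wrist');p=blue('side')
"
```

```text
t 9.675 pos [ 0.6321 -0.1934  0.3894] yaw -8.02 tilt 0.42 J [-0.48  0.31  1.27 -0.    1.55  1.23] travel [-186.6 -387.5    7.2] twist -0.0 F [-0.6 -0.6 -1. ] 0.19822603943709816 27.14180588722229
top few
wrist few
side few
```

Request:
send_rows --hand '[10,10,10,10,10]' --pt "-20 -55 0" --pt "-45 -110 0" --pt "-70 -165 0" --pt "-95 -220 0" --pt "-115 -275 0" --twist '[0,0,0,0,0]'

```text
clock: 10.45
eef_pos: [0.5537, 0.0973, 0.3829]
tcp_rot: [0.0, 0.998, -0.07, -0.002]
wrist_force: [-0.2, 0.4, -0.7]
opening: 0.203
finger_force: 27.1
```

Request:
send_rows --hand '[10,10,10,10,10]' --pt "-12 -45 0" --pt "-25 -85 0" --pt "-35 -112 0" --pt "-35 -112 0" --pt "-35 -112 0" --twist '[0,0,0,0,0]'

```text
clock: 11.08
eef_pos: [0.5359, 0.2108, 0.3835]
tcp_rot: [0.001, 0.998, -0.07, -0.001]
wrist_force: [-0.5, 0.8, -1.2]
opening: 0.198
finger_force: 27.1
```

```bash
python3 -c "
from h import *
go([.5014,.2163,.38],-8)
p=blue('top');p=blue('wrist');p=blue('side')
save('side8',p)
"
```

```text
t 11.075 pos [0.5359 0.2108 0.3835] yaw -8.03 tilt 0.14 J [ 0.17  0.13  1.51 -0.    1.51  1.88] travel [-34.9  -0.6   3.6] twist -0.0 F [-0.5  0.8 -1.2] 0.19800336994762693 27.090680077672005
top few
wrist 71 [0.5552 0.2615 0.3834] [0.28  0.431 0.858] lean 31.0 yaw 57.0 ends [-0.0205  0.0132]
side few
```

View pics/side8.png

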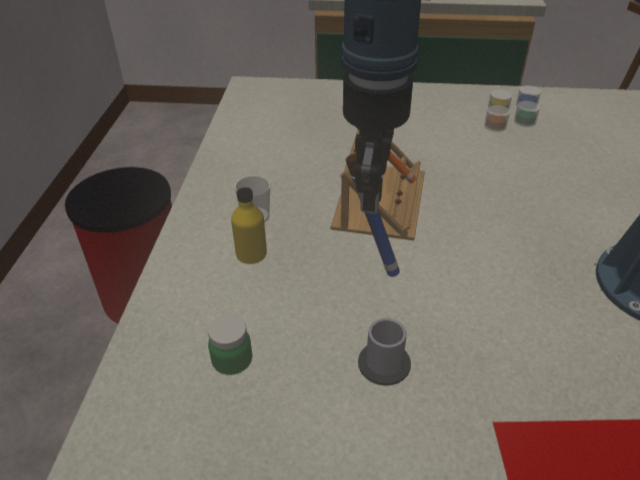

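The side view shows the foot at (393,270) and the handle running up to (372,210), above and beyond the pot at (387,345). I'll fit the lean using the plane the brush lies in.

```bash
cat >> h.py <<'E'
def fit(n):
    s=arm.state();C=cam(n,s);p,d=cams.capture(n);M=rot(s["tcp_rot"]);g=s["eef_pos"]+M[:,2]*.0625
    q=p.astype(int);r,gr,b=q[...,0],q[...,1],q[...,2]
    m=((b>r+25)&(b>gr+20)).astype(np.uint8);v,u=np.nonzero(m)
    P=[]
    for x,y in zip(u,v):
        c,dd=ray(C,(x,y));k=((g-c)@M[:,1])/(dd@M[:,1]);X=c+k*dd;e=X-g;P.append([e@M[:,0],e[2]])
    P=np.array(P);P=P[(abs(P[:,0])<.12)&(P[:,1]<.0)&(P[:,1]>-.15)]
    c=np.median(P,0);w=cv2.fitLine(P.astype(np.float32),cv2.DIST_HUBER,0,.01,.01).ravel();w*=np.sign(w[1])
    t=(P-w[2:])@w[:2];lo=w[2:]+w[:2]*np.percentile(t,1)
    print(n,len(P),"lean",np.degrees(np.arctan2(w[0],w[1])).round(1),"low end rel grip (x,z)",lo.round(4),"axis x at grip",(w[2]-w[3]*w[0]/w[1]).round(4));return p
E
python3 -c "
from h import *
for n in ['side','top']: fit(n)
K,Rm,c=cam('top');s=arm.state()
p,d=cams.capture('top');save('top8',p)
"
```

```text
side 21 lean 18.7 low end rel grip (x,z) [-0.0223 -0.0754] axis x at grip 0.0032
top 51 lean 19.1 low end rel grip (x,z) [-0.0445 -0.1116] axis x at grip -0.0059
```

```bash
python3 -c "
from h import *
s=arm.state();M=rot(s['tcp_rot']);g=s['eef_pos']+M[:,2]*.0625;C=cam('side')
for px in [(393,268),(394,273),(371,208),(373,210)]:
  c,dd=ray(C,px);k=((g-c)@M[:,1])/(dd@M[:,1]);X=c+k*dd;print(px,X.round(4),((X-g)@M[:,0]).round(4),(X-g)[2].round(4))
p,d=cams.capture('top');r=place_of('top','brush_blue');print(r[:2])
q=cv2.imread('pics/side8.png')[130:290,310:430];cv2.imwrite('pics/z.png',cv2.resize(q,(450,600),interpolation=2))
"
```

```text
(393, 268) [0.5012 0.2155 0.2089] -0.0355 -0.1135
(394, 273) [0.4992 0.2158 0.1998] -0.0376 -0.1225
(371, 208) [0.5359 0.2106 0.3065] -0.0005 -0.0159
(373, 210) [0.5332 0.2109 0.3037] -0.0032 -0.0186
[{'xy': [115.0, 294.6], 'score': 0.75}, {'xy': [164.4, 299.3], 'score': 0.7}]
```

View pics/z.png

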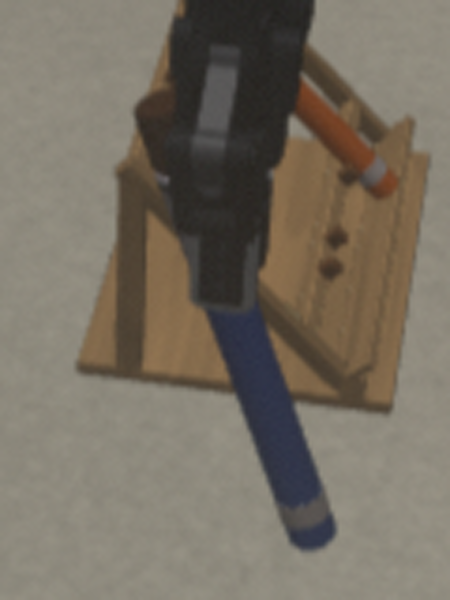

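The brush leans about 18°, with the foot centre near (393,273), at world (.497,.216,.200). I'll centre it over the pot and lower it.

Request:
send_rows --hand '[10,10,10,10,10]' --pt "-6 -1 20" --pt "-6 -1 50" --pt "-6 -1 80" --pt "-6 -1 95" --pt "-6 -1 95" --twist '[0,0,0,0,0]'

```text
clock: 12.1
eef_pos: [0.53, 0.2129, 0.2891]
tcp_rot: [0.0, 0.998, -0.07, -0.001]
wrist_force: [0.2, 0.3, -0.5]
opening: 0.195
finger_force: 27.1
```

```bash
python3 -c "
from h import *
go([.53,.212,.2],-8)
p=fit('side');q=p[200:400,310:460];save('z2',cv2.resize(q,(450,600),interpolation=2))
"
```

```text
t 12.1 pos [0.53   0.2129 0.2891] yaw -8.05 tilt 0.12 J [0.17 0.19 1.63 0.   1.33 1.89] travel [ 0.3  0.9 89.1] twist -0.001 F [ 0.2  0.3 -0.5] 0.19486452449243313 27.095703072845936
side 31 lean 19.1 low end rel grip (x,z) [-0.0391 -0.1241] axis x at grip 0.0038
```

View pics/z2.png

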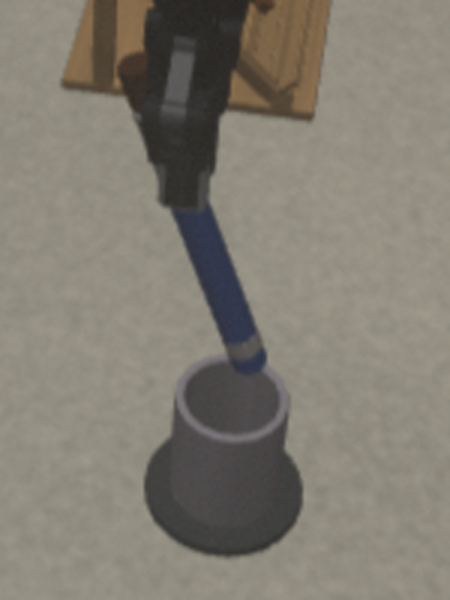

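The foot, at crop (250,362), is about to enter the rim centred at (232,400), offset towards the robot as planned. I'll lower it most of the way.

Request:
send_rows --hand '[10,10,10,10,10]' --pt "-1 0 20" --pt "-1 0 40" --pt "-1 0 60" --pt "-1 0 72" --pt "-1 0 72" --twist '[0,0,0,0,0]'

```text
clock: 12.78
eef_pos: [0.5294, 0.2132, 0.218]
tcp_rot: [0.0, 0.998, -0.07, -0.0]
wrist_force: [-0.3, 0.0, 0.0]
opening: 0.2
finger_force: 27.1
```

Request:
send_rows --hand '[10,10,10,10,10]' --pt "0 0 2" --pt "0 0 4" --pt "0 0 6" --pt "0 0 8" --pt "0 0 8" --twist '[0,0,0,0,0]'

```text
clock: 13.4
eef_pos: [0.5292, 0.2132, 0.2096]
tcp_rot: [0.0, 0.998, -0.07, -0.0]
wrist_force: [0.2, -0.5, -0.3]
opening: 0.196
finger_force: 27.1
```

Request:
send_rows --hand '[10,10,10,10,10]' --pt "0 0 2" --pt "0 0 4" --pt "0 0 6" --pt "0 0 7" --pt "0 0 7" --twist '[0,0,0,0,0]'

```text
clock: 14.02
eef_pos: [0.5293, 0.2132, 0.2028]
tcp_rot: [0.0, 0.998, -0.07, -0.0]
wrist_force: [0.0, 0.6, -0.3]
opening: 0.199
finger_force: 27.1
```

Request:
send_rows --hand '[10,10,10,10,10]' --pt "0 0 1" --pt "0 0 2" --pt "0 0 3" --pt "0 0 4" --pt "0 0 4" --twist '[0,0,0,0,0]'

```text
clock: 14.65
eef_pos: [0.5293, 0.2132, 0.1988]
tcp_rot: [0.0, 0.998, -0.07, -0.0]
wrist_force: [-0.2, -0.9, -1.6]
opening: 0.199
finger_force: 27.1
```

Request:
send_rows --hand '[10,10,10,10,10]' --pt "0 0 1" --pt "0 0 2" --pt "0 0 3" --pt "0 0 3" --pt "0 0 3" --twist '[0,0,0,0,0]'

```text
clock: 15.28
eef_pos: [0.5291, 0.2132, 0.1957]
tcp_rot: [0.0, 0.998, -0.07, -0.0]
wrist_force: [-1.6, -0.5, -0.9]
opening: 0.199
finger_force: 27.0
```

Request:
send_rows --hand '[10,10,10,10,10]' --pt "0 0 1" --pt "0 0 2" --pt "0 0 3" --pt "0 0 3" --pt "0 0 3" --twist '[0,0,0,0,0]'

```text
clock: 15.9
eef_pos: [0.5292, 0.2132, 0.1928]
tcp_rot: [0.0, 0.998, -0.07, -0.0]
wrist_force: [-3.2, 0.2, 2.5]
opening: 0.2
finger_force: 27.1
```

```bash
python3 -c "
from h import *
go([.53,.212,.2],-8)
p=fit('side');q=p[200:400,310:460];save('z3',cv2.resize(q,(450,600),interpolation=2))
F=[]
for i in range(3): cams.capture('side');F.append(arm.state()['wrist_force'])
print(np.mean(F,0).round(2))
"
```

```text
t 15.9 pos [0.5292 0.2132 0.1928] yaw -8.03 tilt 0.03 J [ 0.18  0.29  1.71 -0.    1.14  1.89] travel [ 1.   1.1 -7.2] twist -0.001 F [-3.2  0.2  2.5] 0.20020334496362335 27.111573703587055
side 149 lean 19.4 low end rel grip (x,z) [-0.0247 -0.0785] axis x at grip 0.0029
[-3.76 -0.46  1.72]
```

View pics/z3.png

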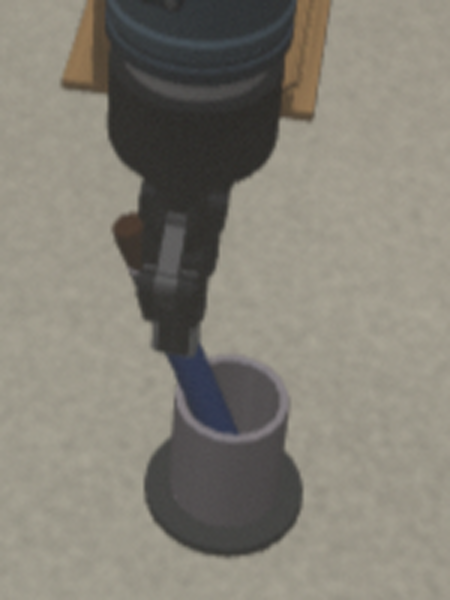

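The handle is deep in the pot but touching the far rim at crop (180,395), and the side force shows it. I'll move 4 mm towards the robot and feel further down.

Request:
send_rows --hand '[10,10,10,10,10]' --pt "-2 0 0" --pt "-4 0 0" --pt "-4 0 0" --pt "-4 0 0" --pt "-4 0 0" --twist '[0,0,0,0,0]'

```text
clock: 16.73
eef_pos: [0.5257, 0.2139, 0.1931]
tcp_rot: [-0.0, 0.998, -0.07, 0.0]
wrist_force: [0.5, 0.4, 2.2]
opening: 0.203
finger_force: 27.3
```

```bash
cat >> h.py <<'E'
def F(k=4):
    L=[]
    for i in range(k): cams.capture('top');L.append(arm.state()['wrist_force'])
    print(np.mean(L,0).round(2),arm.state()['eef_pos'].round(4),arm.state()['clock'])
E
python3 -c "
from h import *
F()"
```

```text
[0.94 0.11 2.34] [0.5256 0.2139 0.1931] 16.925
```

Request:
send_rows --hand '[10,10,10,10,10]' --pt "0 0 0.5" --pt "0 0 1" --pt "0 0 1.5" --pt "0 0 1.5" --pt "0 0 1.5" --twist '[0,0,0,0,0]'

```text
clock: 17.55
eef_pos: [0.5263, 0.2138, 0.1926]
tcp_rot: [-0.0, 0.998, -0.07, 0.001]
wrist_force: [0.5, -1.0, 6.9]
opening: 0.196
finger_force: 27.7
```

```bash
python3 -c "
from h import *
F()"
```

```text
[ 1.68 -0.25  7.41] [0.5263 0.2138 0.1926] 17.75
```

The vertical force rose to 7 N with hardly any travel, so the handle is on the pot floor. Releasing, then withdrawing straight up.

Request:
send_rows --hand '[30,45,55,55,55]' --pt "0 0 0" --pt "0 0 0" --pt "0 0 0" --pt "0 0 0" --pt "0 0 0" --twist '[0,0,0,0,0]'

```text
clock: 18.38
eef_pos: [0.5253, 0.2138, 0.1913]
tcp_rot: [0.0, 0.998, -0.07, -0.0]
wrist_force: [-0.6, 0.6, -0.4]
opening: 0.641
finger_force: 0.0
```

Request:
send_rows --hand '[55,55,55,55,55]' --pt "0 0 -15" --pt "0 0 -40" --pt "0 0 -80" --pt "0 0 -130" --pt "0 0 -160" --twist '[0,0,0,0,0]'

```text
clock: 19.0
eef_pos: [0.526, 0.214, 0.3558]
tcp_rot: [-0.001, 0.998, -0.07, 0.002]
wrist_force: [-1.0, 0.3, 0.6]
opening: 0.645
finger_force: 0.0
```

```bash
python3 -c "
from h import *
go([.53,.212,.2],-8)
p,d=cams.capture('side');q,d=cams.capture('top')
save('end',np.hstack([cv2.resize(p[60:400,180:460],(395,480)),cv2.resize(q[100:380,:],(400,175)) if 0 else cv2.resize(q[100:380,100:540],(400,480))]))
"
```

```text
t 19.0 pos [0.526  0.214  0.3558] yaw -8.03 tilt 0.28 J [0.18 0.12 1.57 0.   1.45 1.89] travel [  3.5   1.6 155.8] twist -0.001 F [-1.   0.3  0.6] 0.6449810716162012 0.0
```

View pics/end.png

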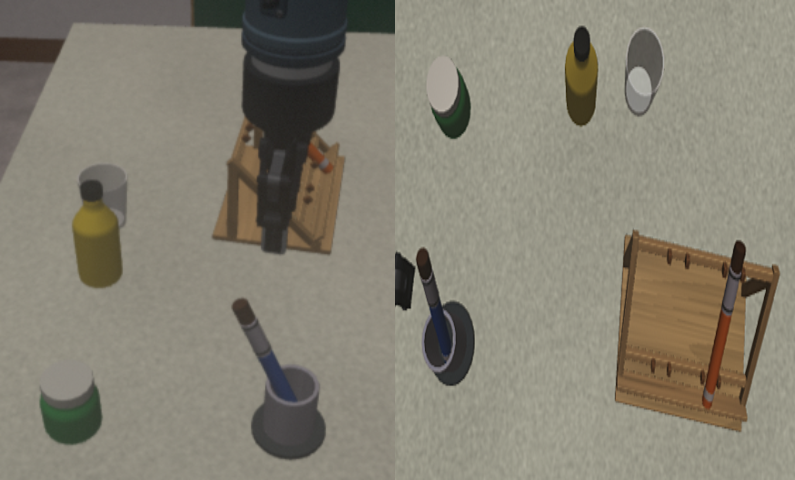

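The blue brush stands in the upright pot, bristles up (side half: tip at (240,305), rim at (292,380)). The orange brush is still on the rack at (722,325) and the bystanders are undisturbed.

```bash
python3 -c "
from bench import arm
print(arm.close_job())"
```

```text
the job is handed in; nothing more can be done
None
```

The blue brush now stands bristles-up in the upright pot: I felt the handle reach the floor (about 7 N) before letting go, left the orange brush on the rack and the bystanders undisturbed, and handed in the job at about 19 s.

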